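Ready the date coder: change the ink cartridge, line up the cartons, key on

TASK

Get the date coder ready for the next batch: change the ink cartridge (push the white empty one down, turn it anticlockwise to free it, lift it out and set it upright in the free ring stand; then push the orange full one from its stand down into the socket against the spring and turn it clockwise until it is locked), and line up all the striped cartons standing upright on the infeed lane, between the guide lines with their long side along the lane, the first against the red end stop and each flush against the next so that no gaps are left. Only when both are done, put the red key from its holder fully into the coder's key switch, turn it clockwise to the stop and leave it there. Check the row at the end, let go of everything, and leave the other things on the table where they are.

Things in the scene. Friction and masses are not known exactly. Their poses are not given: they have to be found in the camera images.
- coder: date coder, fixed: white and grey deck, footprint x -75 to 150, y -135 to 135 mm in its own axes, flat top 60 mm above the table (a grey housing 85 mm high at x > 85 mm). Origin: on the table under the deck's point between socket and switch; z up. Its axes: x runs along the socket's slot, y from switch to socket.
- socket (a point): centre of the bayonet socket's mouth on the deck top (60 mm up), axes as the coder's. 6 mm steel ledge plate with a slot 51 x 14 mm along x (orange marks) and a 22 mm square opening in its middle, over a brass spring plunger. The lug bar enters along the slot, either way round, is pushed down and turned clockwise from above about 78 degrees to a stop (green marks). The other way is blocked.
- plunger (a joint): travel of the plunger in the socket, m: 0 up (its top 5 mm below the deck top), 0.0125 at the bottom; spring 2 N at the top, 5.7 N at the bottom. The lug bar is below the ledges beyond 0.007; a locked, released cartridge leaves it at about 0.007.
- switch (a joint): turn of the key switch, rad: 0 off, grows clockwise from above to 1.2 (on, at the stop); it starts somewhere from 0 to 0.15 and needs about 0.03 N m.
- keyhole (a point): centre of the key switch's top face: a dark steel square block 34 x 34 mm, 22 mm high, on the deck at x 0, y -65 mm of the coder; this point is 82 mm above the table. The keyhole is 17 x 10 mm, its length along this point's x axis, and goes 22 mm down. The point turns with the switch.
- cart_stand: grey ring stand, fixed, outer diameter 74, hole 54, height 20 mm; the full cartridge starts in it. Origin: centre of its underside.
- cartridge: full ink cartridge, 0.15 kg, origin under the lug bar's centre. Steel lug bar 46 (x) x 10 x 6 mm, 18 mm stem to z 17, black flange 68 mm across to z 25, orange drum 48 mm across to z 47, black grip fin 44 (x) x 14 (y) mm to z 77. On its stand the flange lies on the ring. Pushed right down in the socket its origin is 43 mm above the table; locked it springs up to 48 mm.
- spent_stand: free ring stand for the empty cartridge, same shape as the other (which of the two places is which varies). Origin: centre of its underside.
- empty: empty ink cartridge, 0.1 kg, same shape, size and origin as the full one but with a white drum; at the start it is locked in the socket, turned 68 to 76 degrees clockwise from the slot. To free it, push it down a few mm, turn it back in line with the slot and lift.
- key_stand: grey block, fixed, 50 x 50 x 26 mm, with a hole for the key's blade along its x axis. Origin: centre of its underside.
- key: red key standing upright in its holder, 50 mm high, 0.04 kg: brass blade 14 (x) x 7 (y) mm from 0 to 20 mm, red bow 32 (x) x 9 (y) mm from 20 to 50 mm. Origin: centre of the blade's lower end, z up. Fully home, the bow rests on the switch with the origin 62 mm above the table.
- lane: infeed lane, fixed: flat aluminium bed 120 mm wide (x) and 245 mm long (y, from -125 to 120), 6 mm thick, with two black painted guide lines along y, 52 mm apart (mid-lane is x = 0), and at the -y end a red end stop 80 mm wide and 36 mm high above the bed, its inner face at y = -110 mm. Origin: on the table under the lane's middle, z up.
- stop (a point): foot of the end stop's inner face, on the bed (6 mm up), mid-lane; axes as the lane's: the cartons stand in a row from here towards +y.
- carton1: brown carton with a blue stripe along its length over the top, 40 (x) x 50 (y, its long side) x 44 mm high, about 0.12 kg; starts on a paper liner on the table. Origin: centre of its underside. Three or four of the four cartons are there.
- carton2: brown carton with a blue stripe along its length over the top, 40 (x) x 50 (y, its long side) x 44 mm high, about 0.12 kg; starts on a paper liner on the table. Origin: centre of its underside. Three or four of the four cartons are there.
- carton3: brown carton with a blue stripe along its length over the top, 40 (x) x 50 (y, its long side) x 44 mm high, about 0.12 kg; starts on a paper liner on the table. Origin: centre of its underside. Three or four of the four cartons are there.
- carton4: brown carton with a blue stripe along its length over the top, 40 (x) x 50 (y, its long side) x 44 mm high, about 0.12 kg; starts on a paper liner on the table. Origin: centre of its underside. Three or four of the four cartons are there.
- tape_roll: bystander: roll of clear tape 84 mm across, 24 mm high; origin under its centre
- sanitiser: bystander: bottle 56 mm across, 130 mm high; origin under its centre
- ink_tin: bystander: grey tin 60 mm across, 50 mm high; origin under its centre
- spare_carton: bystander: flat plain brown carton 90 x 60 x 35 mm without stripe; origin under its centre
- label_pad: bystander: pad of labels 70 x 50 x 20 mm; origin under its centre
- seasoning_jar: bystander: jar 52 mm across, 70 mm high, red lid; origin under its centre
There are look-alikes about, which are no part of the job. What is shaped like the cartridge but green, purple or turquoise is not meant.

How it is judged:
By the outcome, as a careful person would: the job done as asked, in the order asked, and still so for the second after the job is handed in, with the robot touching nothing.
Of carton1, carton2, carton3, carton4 only 3 to 4 are there at a start; the rules pass over those that are not, and their reading is None.
At some moment in a run one of carton1, carton2, carton3, carton4 may be knocked a few centimetres aside while the robot is not near it.
It also fails if it takes over 210 s, if anything falls off the work surface, if the arm or the gripper's body presses on something with over 40 N, if the wrist force passes 120 N, or if a joint passes its speed limit or range.

ROBOT

A 6-joint arm with a two-finger parallel gripper is mounted at the origin on the work surface. World frame = base frame: x ahead of the robot, y to its left, z up, the work surface at z = 0. Lengths are in mm, angles in rad, forces in N, time in s.
With the tool pointing down it reaches from about 275 to 825 mm from the base axis. Payload 5.2 kg.
Tool frame: the origin (TCP) lies at the very end of the fingers, on their centre line; the grasp point (between the pads) lies 19 mm behind it; z points along the fingers, y is the line along which they close (so a half turn about z gives the same grasp; the last joint's range is limited). The gripper opens to 93 mm and grips with 3 to 60 N. Pads are 15 mm wide; open, the fingers measure 128 mm over their backs; the gripper's body (75 mm by 188 mm) begins 65 mm behind the grasp point.
Start: joints at [-1.322, 0.259, 1.535, -0, 1.348, -0.203], TCP at [240.143, -494.81, 218.653] pointing down, gripper open.
Joint ranges: [-3.14, 3.14], [-0.91, 2.08], [0.19, 2.58], [-1.22, 4.36], [0.22, 2.71], [-3.12, 3.12]. Speed limits (rad/s): [2.57, 2.57, 3.14, 3.14, 3.14, 3.14].

INTERFACE

Orientations are given as [roll, pitch, yaw] about the fixed x, y, z axes, in that order (R = Rz(yaw) Ry(pitch) Rx(roll)).
In Python, from bench import robot gives the robot as it stands. The module is installed in compiled form; this text tells all that it offers. Calls block until the motion is done:
- robot.move_ptp(position, orientation): joint-space move of the TCP to a pose.
- robot.move_linear(position, ori=None, speed=150, f_stop=None): straight line of the TCP; ori=None keeps the orientation; speed is the mean speed in mm/s. With f_stop (N) it stops when the force on the tool has changed by that much, and returns True; else False.
- robot.move_j(angles): joint-space move.
- robot.move_gripper(opening): opening from 0.0 (shut) to 1.0 (fully open); the grip force is fixed at half the most; returns when the fingers have stopped.
- robot.sleep(seconds).
- robot.inverse_kinematics(position, orientation): joint angles nearest the present ones, or None.
- robot.get_image(name): name is "scene" or "top" or "wrist"; returns a dict with "img" (384x512x3 uint8, blue, green, red), "fovy" (degrees; the focal length in pixels is half the picture's height over the tangent of half this angle, whatever the lens; pixels are square), "cx", "cy" (the principal point, pixels), "k1" (the pictures are not rectified: a ray, as slopes to the right and down, at radius r is drawn at 1 + k1 r^2 times it, then the intrinsics apply), "eye" and "orientation" of the camera in the world. Camera axes: x right, y down, z forward; pixel columns grow to the right and rows downward; lengths in mm; the calibration is good to about 2 mm. A picture is of the moment at which its call begins. There is no depth.
A pose or a line that the arm cannot do raises robot.MotionError and nothing moves.
- robot.hand_in(): hands the job in; it is judged then, once.
Readings, each from a call of its own:
- robot.current_t(): time.
- robot.current_qpos(): joint angles.
- robot.current_joint_vel(): joint speeds.
- robot.current_joint_efforts(): joint torques, N m.
- robot.current_tcp_pos(): TCP position.
- robot.current_eef_rot(): TCP orientation.
- robot.current_contact_force(): force on the tool from outside, world axes, zero at the start.
- robot.current_ft_torque(): the same for the moment, N m.
- robot.current_gripper_width(): opening from 0.0 (shut) to 1.0 (fully open).
- robot.current_finger_force(): force on a finger pad.
Only numpy, scipy, OpenCV 4.12 (cv2) and the standard library are available. Lean on these libraries where they do the work, as an engineer would, in place of code of your own. Each camera call takes 0.05 s, during which the arm holds its last target. There are 200 camera calls.

## Working session

There is one attempt and no reset: what is moved stays moved. The work goes in short steps, each a Python script; the robot and the scene stay as the last script left them, time stands still between calls to the robot, and variables do not carry over. Pictures are saved under pics/ and viewed, at most 14 in all, crops included, and the job is handed in when it is done.

```bash
mkdir -p pics; cat > h.py <<'E'
import numpy as np, cv2
from bench import robot
from scipy.spatial.transform import Rotation as R
def rot(o):
    o=np.array(o,float)
    return o if o.shape==(3,3) else R.from_euler('xyz',o).as_matrix()
def K(c):
    f=c['img'].shape[0]/2/np.tan(np.radians(c['fovy'])/2); return f
def pix2w(c,uv,z):
    f=K(c); d=np.array([(uv[0]-c['cx'])/f,(uv[1]-c['cy'])/f]); s=d.copy()
    for _ in range(30): s=d/(1+c['k1']*(s@s))
    r=rot(c['orientation'])@np.array([s[0],s[1],1]); e=np.array(c['eye'])
    return e+r*(z-e[2])/r[2]
def w2pix(c,p):
    q=rot(c['orientation']).T@(np.array(p,float)-np.array(c['eye'])); s=q[:2]/q[2]
    s=s*(1+c['k1']*(s@s)); f=K(c); return np.array([c['cx']+f*s[0],c['cy']+f*s[1]])
def rect(c,x0,x1,y0,y1,z,ppm):
    """ortho view of plane z; image right = -y world, up = +x world"""
    W=int((y1-y0)*ppm);H=int((x1-x0)*ppm)
    e=np.array(c['eye']);M=rot(c['orientation']);f=K(c)
    j,i=np.meshgrid(np.arange(W),np.arange(H))
    P=np.stack([x1-i/ppm,y1-j/ppm,np.full(i.shape,float(z))],-1)-e
    q=P@M; s=q[...,:2]/q[...,2:]; s=s*(1+c['k1']*(s**2).sum(-1,keepdims=True))
    return cv2.remap(c['img'],(c['cx']+f*s[...,0]).astype(np.float32),(c['cy']+f*s[...,1]).astype(np.float32),cv2.INTER_CUBIC)
E
python3 - <<'E'
from h import *
import pickle
for n in ['scene','top','wrist']:
    c=robot.get_image(n); pickle.dump(c,open(f'{n}0.pkl','wb'))
    print(n,{k:v for k,v in c.items() if k!='img'})
    cv2.imwrite(f'pics/{n}0.png',cv2.resize(c['img'],(800,600),interpolation=cv2.INTER_CUBIC))
print(robot.current_eef_rot(),robot.current_t())
E
```

```text
scene {'fovy': 56.83262066483023, 'cx': 253.5035031561111, 'cy': 195.0435260950155, 'k1': -0.03687462442665893, 'eye': array([1042.77925195, -250.00481855,  806.84533223]), 'orientation': array([-2.46834329e+00,  2.65263815e-04,  1.07119900e+00])}
top {'fovy': 45.223369114295565, 'cx': 250.45419097904502, 'cy': 192.46275410004708, 'k1': 0.045940659214946965, 'eye': array([ 332.73818775,   43.3618446 , 1295.56844296]), 'orientation': array([-2.97628991,  0.00684656, -1.58311327])}
wrist {'fovy': 64.96908480960413, 'cx': 263.4589097921462, 'cy': 191.06083503007213, 'k1': -0.04422509660937421, 'eye': array([ 304.51646007, -463.65928192,  383.26423506]), 'orientation': array([ 2.87861333e+00,  9.11486222e-04, -1.11922671e+00])}
[-3.14025827e+00 -2.48302141e-04  4.51796198e-01] 0.15
```

View pics/top0.png

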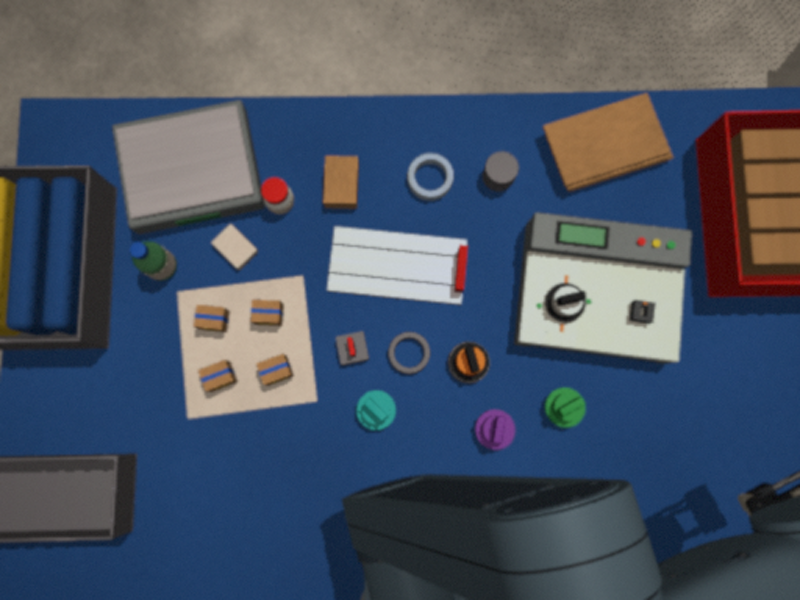

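View pics/scene0.png

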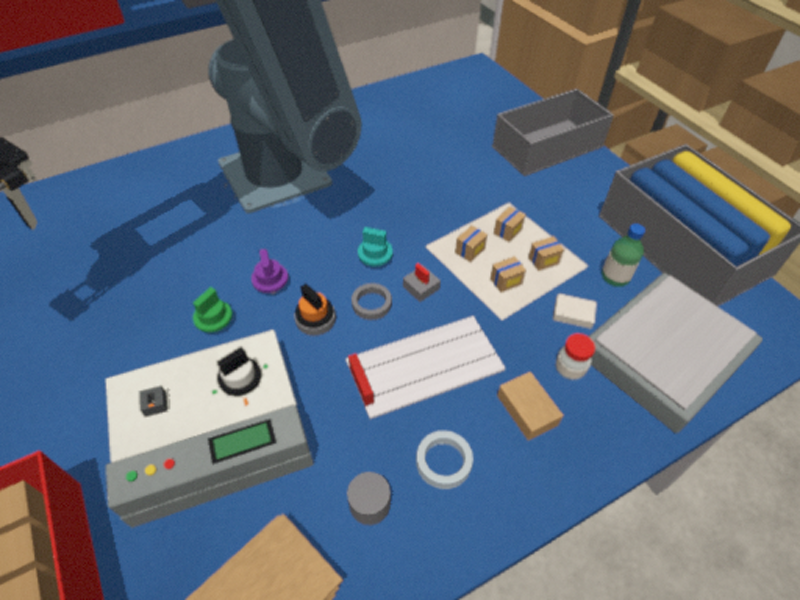

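```bash
cat >> h.py <<'E'
def tool(yaw): return rot([np.pi,0,yaw])
E
python3 - <<'E'
from h import *
import pickle
t=pickle.load(open('top0.pkl','rb')); w=pickle.load(open('wrist0.pkl','rb'))
for n,u,v,z in [('c',211,318,44),('c',266,312,44),('c',217,376,44),('c',274,370,44),('laneLt',334,227,6),('laneRt',468,238,6),('laneRb',463,303,6),('laneLb',327,291,6),('key',351,347,56),('spent',409,353,20),('full',469,362,80),('empty',568,300,125),('keyhole',642,312,82),('deck',519,344,60),('deck',680,361,60),('turq',376,410,70),('purple',495,430,70),('green',565,407,70),('tape',430,177,24)]:
    print(n,pix2w(t,(u*.64,v*.64),z).round(0))
p=np.array([240.143,-494.81,218.653]); T=rot([-3.14025827e+00,-2.48302141e-04,4.51796198e-01])
print('cam in tool',T.T@(w['eye']-p)); print('axis',T.T@rot(w['orientation']))
E
```

```text
c [515. 366.  44.]
c [525. 270.  44.]
c [414. 352.  44.]
c [423. 254.  44.]
laneLt [687. 154.   6.]
laneRt [663. -93.   6.]
laneRb [542. -80.   6.]
laneLb [567. 166.   6.]
key [460. 120.  56.]
spent [451.  19.  20.]
full [429. -80.  80.]
empty [ 525. -241.  125.]
keyhole [ 510. -374.   82.]
deck [ 461. -169.   60.]
deck [ 429. -440.   60.]
turq [351.  77.  70.]
purple [ 316. -121.   70.]
green [ 353. -239.   70.]
tape [775. -24.  24.]
cam in tool [ 7.15552287e+01 -1.40514218e-01 -1.64593432e+02]
axis [[-2.26808924e-04 -9.65555216e-01 -2.60198144e-01]
 [ 9.99999885e-01 -3.29048276e-04  3.49369828e-04]
 [-4.22953610e-04 -2.60198035e-01  9.65555179e-01]]
```

```bash
python3 - <<'E'
from h import *
import pickle
V={}
for n,p in [('cod',(500,-300,240)),('mid',(440,20,220)),('lane',(600,40,230)),('car',(470,310,230))]:
  for k,yaw in [('a',0),('b',np.pi)]:
    if n in('lane','car') and k=='b': continue
    try:
        robot.move_ptp(p,[np.pi,0,yaw])
    except robot.MotionError as e: print(n,k,e); continue
    c=robot.get_image('wrist'); V[n+k]=c; print(n,k,robot.current_t(),robot.current_qpos().round(2))
pickle.dump(V,open('tour.pkl','wb'))
# ortho rects
big=[cv2.resize(V[k]['img'],(400,300),interpolation=cv2.INTER_AREA) if k in V else np.zeros((300,400,3),np.uint8) for k in ['coda','mida','lanea','cara']]
cv2.imwrite('pics/tour.png',np.vstack([np.hstack(big[:2]),np.hstack(big[2:])]))
E
```

```text
cod a 1.4333 [-0.73  0.31  1.42 -0.    1.42  0.84]
cod b 4.1333 [-0.73  0.31  1.42 -0.    1.42 -2.3 ]
mid a 7.25 [-0.21  0.06  1.78 -0.    1.31  1.36]
mid b 9.95 [-0.21  0.06  1.78 -0.    1.31 -1.78]
lane a 12.725 [-0.12  0.34  1.39  0.    1.41  1.45]
car a 13.925 [ 0.38  0.28  1.48 -0.    1.38  1.96]
```

View pics/tour.png

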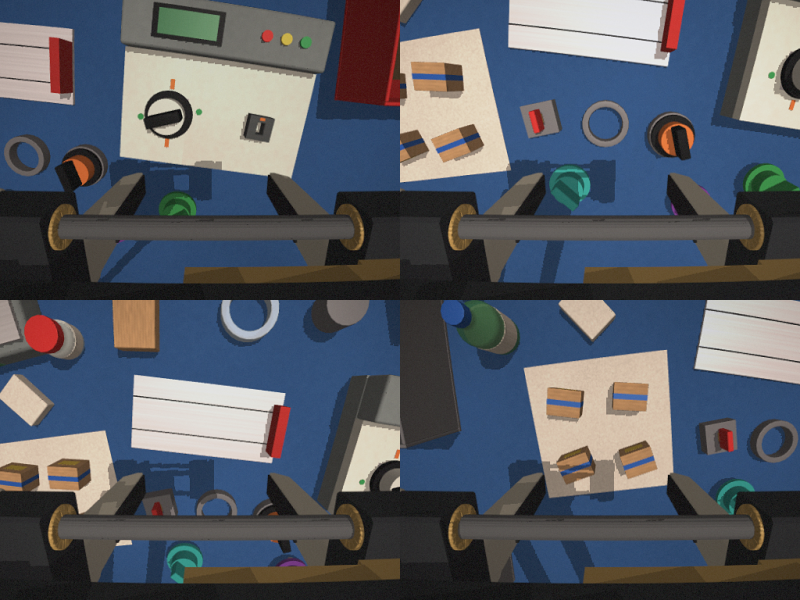

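```bash
python3 - <<'E'
from h import *
import pickle
V=pickle.load(open('tour.pkl','rb'))
def crop(k,x,y,z,h=40,ppm=3.3):
    im=rect(V[k],x-h,x+h,y-h,y+h,z,ppm); return cv2.resize(im,(266,266))
cs=[crop('coda',525,-241,125),crop('coda',525,-241,60,50),crop('coda',510,-374,82),
crop('mida',429,-80,80),crop('mida',451,19,20,50),crop('mida',460,120,56)]
cv2.imwrite('pics/m1.png',np.vstack([np.hstack(cs[:3]),np.hstack(cs[3:])]))
im=rect(V['cara'],380,560,215,405,45,3.15); cv2.imwrite('pics/m2.png',im); print(im.shape)
im=rect(V['lanea'],530,700,-110,180,6,2.7); cv2.imwrite('pics/m3.png',im); print(im.shape)
E
```

```text
(567, 598, 3)
(459, 783, 3)
```

View pics/m1.png

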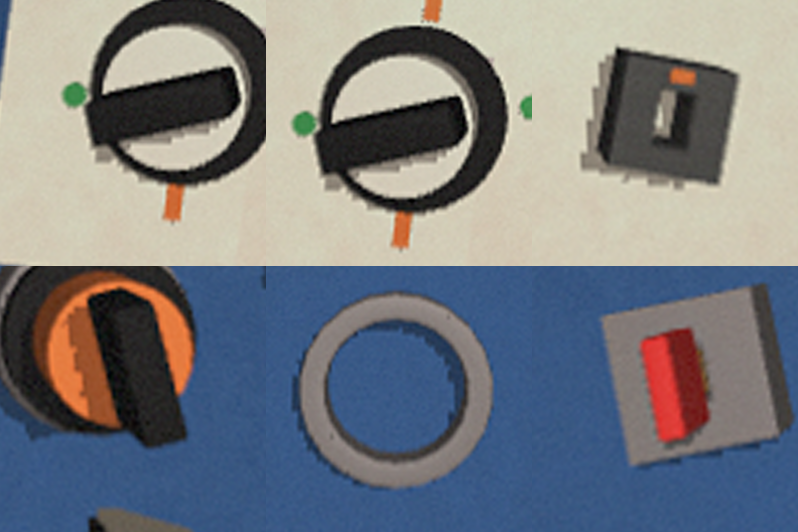

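View pics/m2.png

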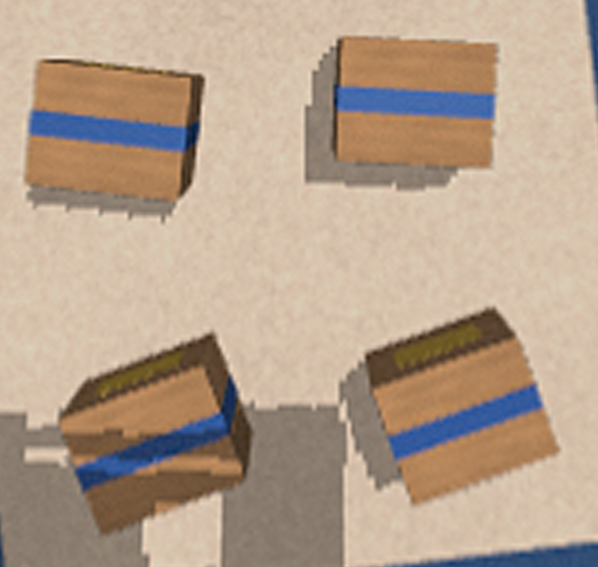

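View pics/m3.png

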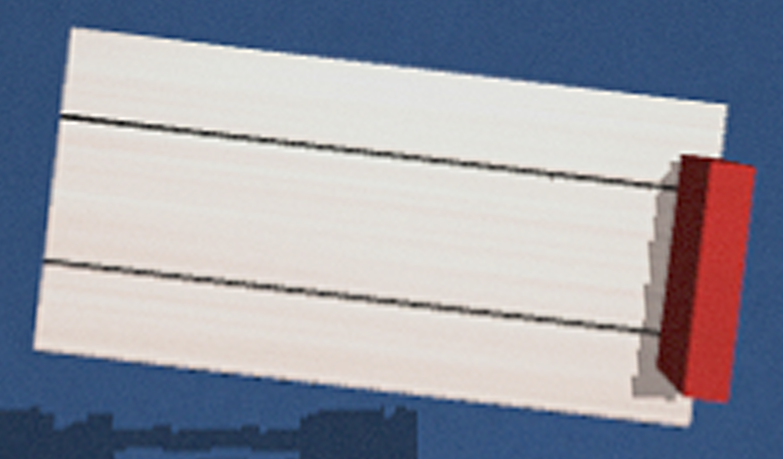

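```bash
python3 - <<'E'
from h import *
import pickle
V={}
print(robot.current_t())
for k,p,yaw in [('Ka',(515,-377,190),-1.335),('Sa',(532,-248,230),-1.335),('Sb',(532,-248,230),1.807),('Kb',(515,-377,190),1.807)]:
    robot.move_ptp(p,[np.pi,0,yaw]); V[k]=robot.get_image('wrist'); V[k]['img']=V[k]['img']
print(robot.current_t())
pickle.dump(V,open('pair.pkl','wb'))
o=[]
for k,x,y,z,h in [('Ka',515,-377,82,30),('Sa',532,-248,125,40),('Sa',532,-248,60,55),('Kb',515,-377,82,30),('Sb',532,-248,125,40),('Sb',532,-248,60,55)]:
    im=cv2.resize(rect(V[k],x-h,x+h,y-h,y+h,z,4),(266,266)); 
    im[133,::6]=(255,0,255); im[::6,133]=(255,0,255); o.append(im)
cv2.imwrite('pics/m4.png',np.vstack([np.hstack(o[:3]),np.hstack(o[3:])]))
E
```

```text
13.925
20.425
```

View pics/m4.png

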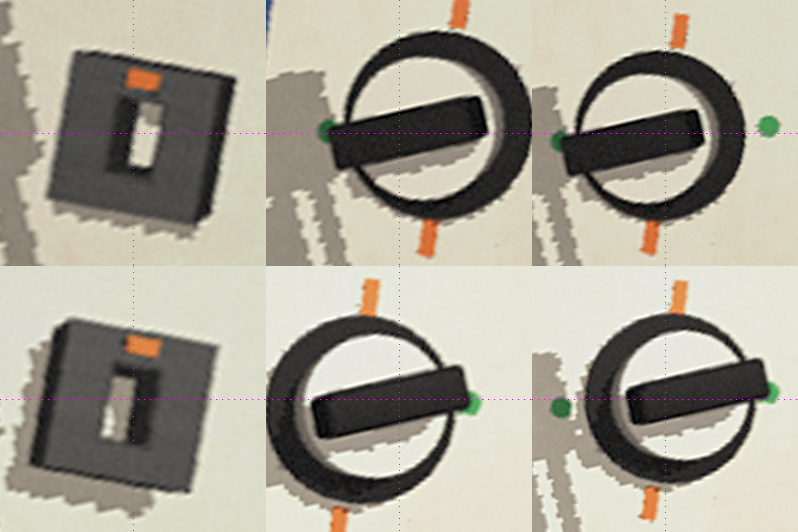

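```bash
cat >> h.py <<'E'
def st(s=''): print(s,'t',round(robot.current_t(),1),'pos',robot.current_tcp_pos().round(1),'yaw',round(float(robot.current_eef_rot()[2]),3),'F',robot.current_contact_force().round(1),'w',round(robot.current_gripper_width()*93,1),'ff',np.round(robot.current_finger_force(),1))
def go(x,y,z,yaw): robot.move_ptp([x,y,z],[np.pi,0,yaw])
def lin(x,y,z,sp=150,yaw=None,f=None):
    return robot.move_linear([x,y,z],None if yaw is None else [np.pi,0,yaw],speed=sp,f_stop=f)
E
python3 - <<'E'
from h import *
x,y=531.6,-248.2; a=1.79
robot.move_gripper(.45)
go(x,y,150,a); lin(x,y,98.5,100,f=15); st('down')
robot.move_gripper(0); st('grip')
print(lin(x,y,94.3,30,f=25)); st('push')
b=np.pi-np.radians(8.0)
go(x,y,94.3,(a+b)/2); st('half'); go(x,y,94.3,b); st('turned')
print(lin(x,y,115,60,f=10)); st('lift')
E
```

```text
down t 22.6 pos [ 531.8 -249.    98.8] yaw 1.789 F [ 0.2  0.  -0.6] w 41.4 ff 0.0
grip t 23.2 pos [ 531.9 -248.2   98.9] yaw 1.79 F [ 0.3 -0.5  2.6] w 13.8 ff 30.0
False
push t 23.5 pos [ 531.9 -248.3   94.4] yaw 1.79 F [0.2 0.7 4.6] w 13.9 ff 30.0
half t 24.1 pos [ 531.8 -248.5   94.5] yaw 2.394 F [0.1 0.7 5. ] w 13.9 ff 30.0
turned t 24.8 pos [ 531.7 -248.3   94.4] yaw 2.999 F [-0.2  0.6  4.1] w 14.1 ff 30.0
False
lift t 25.3 pos [ 531.2 -247.9  114.9] yaw 3.002 F [-0.3  0.1 -0.8] w 13.7 ff 30.0
```

```bash
python3 - <<'E'
from h import *
import pickle
yw=3.0
lin(531,-248,165,200)
go(454,19.9,110,yw); print(lin(454,19.9,54.3,80,f=6)); st('placed')
robot.move_gripper(.45); st('rel')
lin(454,19.9,110,200); V={}
V['S']=robot.get_image('wrist')
go(437,-84,190,0.26); V['F']=robot.get_image('wrist'); st()
pickle.dump(V,open('v3.pkl','wb'))
o=[]
for k,x,y,z,h in [('F',437,-84,80,40),('F',437,-84,28,50),('S',454,20,28,50)]:
    im=cv2.resize(rect(V[k],x-h,x+h,y-h,y+h,z,4),(266,266)); 
    im[133,::6]=(255,0,255); im[::6,133]=(255,0,255); o.append(im)
cv2.imwrite('pics/m5.png',np.hstack(o))
E
```

```text
True
placed t 27.5 pos [453.2  19.6  53.8] yaw 2.999 F [-0.8 -0.2  4.4] w 14.1 ff 30.0
rel t 28.1 pos [452.1  20.1  53.2] yaw 2.999 F [-0.4 -0.5 -1.1] w 41.4 ff 0.0
 t 30.8 pos [436.9 -83.8 189.7] yaw 0.261 F [ 0.  -0.2 -0.4] w 42.1 ff 0.0
```

View pics/m5.png

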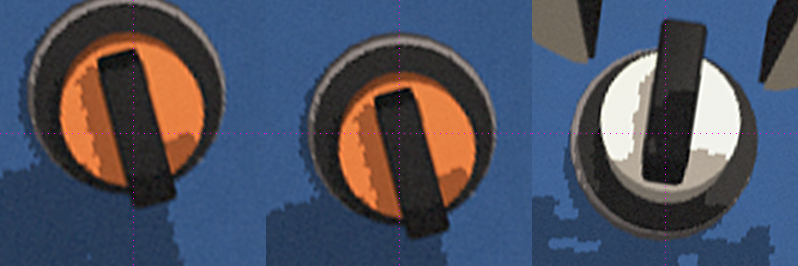

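```bash
python3 - <<'E'
from h import *
x,y,a=437.3,-85.7,.245
go(x,y,120,a); print(lin(x,y,53.5,100,f=10)); st('down')
robot.move_gripper(0); st('grip')
lin(x,y,100,150)
z0=robot.current_tcp_pos()
lin(x,y,170,200); st('up')
b=-np.radians(8.2)
go(531.6,-248.2,135,b); st('over')
print(lin(531.6,-248.2,106,50,f=8)); st('slot')
E
```

```text
False
down t 32.0 pos [438.1 -86.   54.3] yaw 0.245 F [ 0.7 -0.3 -0.2] w 41.9 ff 0.0
grip t 32.6 pos [437.4 -85.6  53.7] yaw 0.245 F [-0.7  1.2  2.4] w 14.0 ff 30.0
up t 33.5 pos [436.6 -85.4 168.7] yaw 0.245 F [ 0.2  0.3 -1. ] w 13.9 ff 30.0
over t 34.3 pos [ 530.4 -246.7  133.7] yaw -0.142 F [ 0.1  1.3 -1.5] w 13.7 ff 30.0
False
slot t 35.0 pos [ 531.6 -248.2  106. ] yaw -0.143 F [ 0.5  0.1 -2. ] w 13.9 ff 30.0
```

```bash
python3 - <<'E'
from h import *
import pickle
x,y,b=531.6,-248.2,-np.radians(8.2)
print(lin(x,y,94.8,30,f=20)); st('push')
e=b-np.radians(78)
go(x,y,94.8,b-.7); st('half'); go(x,y,94.8,e+.06); st('near'); print(robot.current_ft_torque())
go(x,y,94.8,e-.02); st('stop'); print(robot.current_ft_torque())
robot.move_gripper(.45); st('rel')
lin(x,y,170,200); V=robot.get_image('wrist')
pickle.dump(V,open('v4.pkl','wb'))
o=[]
for z in(125,60):
    h=50; im=cv2.resize(rect(V,x-h,x+h,y-h,y+h,z,4),(300,300)); im[150,::6]=(255,0,255); im[::6,150]=(255,0,255); o.append(im)
cv2.imwrite('pics/m6.png',np.hstack(o))
E
```

```text
False
push t 35.6 pos [ 532.  -248.6   95.2] yaw -0.143 F [ 0.5 -0.7  2.8] w 14.0 ff 30.0
half t 36.3 pos [ 531.7 -248.3   95. ] yaw -0.841 F [0.2 0.4 4.4] w 13.6 ff 30.0
near t 36.9 pos [ 531.6 -248.2   94.8] yaw -1.441 F [ 0.1 -0.9  4.4] w 14.0 ff 30.0
[ 0.14883352  0.01395337 -0.07620049]
stop t 37.1 pos [ 531.9 -248.4   94.9] yaw -1.521 F [ 1.4 -0.   2.8] w 14.0 ff 30.0
[ 0.00774809 -0.23195969 -0.01815725]
rel t 37.8 pos [ 531.5 -248.1   94.8] yaw -1.524 F [ 0.1 -0.1  3.3] w 42.2 ff 1.4
```

View pics/m6.png

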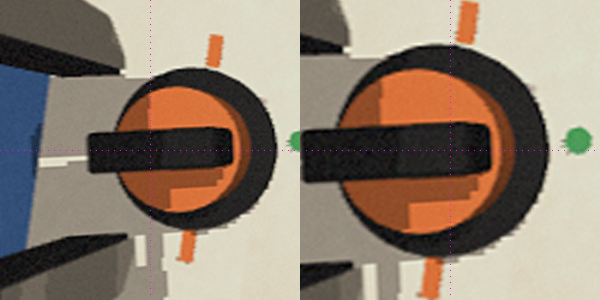

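```bash
cat >> h.py <<'E'
def stripe(c,x,y,z=45,h=60,ppm=3):
    """blue stripe nearest (x,y): centre & carton-y angle (deg); uses the end far from the camera"""
    im=rect(c,x-h,x+h,y-h,y+h,z,ppm); hsv=cv2.cvtColor(im,cv2.COLOR_BGR2HSV)
    brown=cv2.inRange(hsv,(5,60,50),(22,255,255)); blue=cv2.inRange(hsv,(105,90,60),(130,255,255))
    near=cv2.dilate(cv2.morphologyEx(brown,cv2.MORPH_OPEN,np.ones((5,5))),np.ones((25,25)))
    m=cv2.morphologyEx(blue&near,cv2.MORPH_OPEN,np.ones((5,5)))
    out=[]
    for q in cv2.findContours(m,cv2.RETR_EXTERNAL,cv2.CHAIN_APPROX_NONE)[0]:
        r=cv2.minAreaRect(q)
        L,W=max(r[1])/ppm,min(r[1])/ppm
        if not(40<L<75 and 3<W<14): continue
        b=cv2.boxPoints(r); i=np.argsort([np.linalg.norm(b[0]-b[k]) for k in range(4)])
        e1=(b[0]+b[i[1]])/2; o=[k for k in range(4) if k not in(0,i[1])]; e2=(b[o[0]]+b[o[1]])/2
        E=[np.array([x+h-e[1]/ppm,y+h-e[0]/ppm]) for e in(e1,e2)]
        E.sort(key=lambda e:-np.linalg.norm(e-np.array(c['eye'])[:2]))
        d=(E[1]-E[0])/np.linalg.norm(E[1]-E[0]); cen=E[0]+25*d
        if d[1]<0: d=-d
        out.append((np.linalg.norm(cen-[x,y]),cen[0],cen[1],np.degrees(np.arctan2(-d[0],d[1])),L,W))
    return sorted(out)
E
python3 - <<'E'
from h import *
import pickle
c=pickle.load(open('tour.pkl','rb'))['cara']
for p in [(518.7,370.4),(527.6,272.9),(417.5,356.4),(426.3,257)]: print(p,np.round(stripe(c,*p),1))
robot.move_gripper(.65)
for p,t in [((527,272.5),-2.5),((426,256.5),18.4)]:
    go(*p,130,np.pi/2+np.radians(t)); w=robot.get_image('wrist'); pickle.dump(w,open('hov.pkl','wb')); print(np.round(stripe(w,*p),1)); st()
E
```

```text
(518.7, 370.4) [[ 2.000e-01  5.186e+02  3.705e+02 -4.500e+00  5.300e+01  8.600e+00]]
(527.6, 272.9) [[  0.7 527.7 273.5  -3.1  50.3   7.3]]
(417.5, 356.4) [[  0.6 416.9 356.7  29.4  57.6  13.5]]
(426.3, 257) [[  0.8 426.  257.7  19.8  49.6   7.3]]
[[  1.5 527.6 273.8  -3.1  55.7   7.6]]
 t 40.9 pos [527.5 271.8 130.1] yaw 1.525 F [-0.4 -0.2 -0.6] w 60.6 ff 0.0
[[  1.6 425.2 257.9  19.9  55.8   7.7]]
 t 41.4 pos [427.3 256.4 130.7] yaw 1.89 F [0.3 0.5 0.1] w 60.4 ff 0.0
```

```bash
cat >> h.py <<'E'
ly=np.array([.1167,.9932]); stop0=np.array([602.8,-67.8]); lyaw=np.pi/2-.117
def lanep(d): return stop0+ly*d
def pick_place(p,t,n):
    go(*p,130,np.pi/2+np.radians(t)); w=robot.get_image('wrist'); s=stripe(w,*p)
    print('see',np.round(s[0],1) if s else None)
    if not s or s[0][0]>12: print('MOVED?'); return False
    p=s[0][1:3]; t=s[0][3]
    lin(*p,45,200,yaw=np.pi/2+np.radians(t)); 
    if lin(*p,12,80,f=8): print('touch'); st(); return False
    robot.move_gripper(0); st('grip'); 
    if not 36<robot.current_gripper_width()*93<44: return False
    lin(*p,115,250)
    d=25+50*n+14
    go(*lanep(d),80,lyaw); lin(*lanep(d),30,150); print(lin(*lanep(d),17.3,40,f=4)); st('bed')
    z=robot.current_tcp_pos()[2]
    print(lin(*lanep(d-24),z+.3,30,f=5)); st('push'); q=robot.current_tcp_pos()[:2]-stop0
    print('d along lane',q@ly,'lateral',q@[ly[1],-ly[0]])
    robot.move_gripper(.65); lin(*(robot.current_tcp_pos()[:2]),90,250); return True
E
python3 - <<'E'
from h import *
print(pick_place((425.2,257.9),19.9,0))
E
```

```text
see [1.000e-01 4.253e+02 2.579e+02 1.980e+01 5.600e+01 7.600e+00]
grip t 43.3 pos [425.6 258.   12.4] yaw 1.917 F [0.1 0.6 3.2] w 40.3 ff 30.0
True
bed t 46.0 pos [608.2 -29.1  18.3] yaw 1.454 F [0.6 0.3 4.5] w 39.8 ff 30.0
True
push t 46.5 pos [606.  -41.5  18.3] yaw 1.454 F [-0.3  0.5  2.9] w 39.7 ff 30.0
d along lane 26.505848016073113 lateral 0.10927756205539559
True
```

```bash
sed -i 's/z+.3,30,f=5/z+.3,30,f=9/' h.py; python3 - <<'E'
from h import *
for n,(p,t) in enumerate([((527.6,273.5),-3.1),((518.6,370.5),-5.5),((417,356.5),19.7)],1):
    if not pick_place(p,t,n): break
c=robot.get_image('top'); cv2.imwrite('pics/m7.png',cv2.resize(c['img'][100:290,100:440],(800,447),interpolation=cv2.INTER_CUBIC))
E
```

```text
see [ 4.000e-01  5.274e+02  2.738e+02 -3.000e+00  5.560e+01  7.600e+00]
grip t 50.4 pos [527.8 273.9  12.5] yaw 1.519 F [0.1 0.6 2.4] w 40.0 ff 30.0
True
bed t 52.9 pos [614.   20.6  18.3] yaw 1.454 F [0.7 0.1 3.2] w 39.6 ff 30.0
True
push t 53.4 pos [611.9   8.3  18.3] yaw 1.453 F [0.3 1.3 3.1] w 39.4 ff 30.0
d along lane 76.58993368283191 lateral 0.1200136880109165
see [  1.7 518.6 372.2  -6.4  55.6   7.6]
grip t 57.5 pos [518.8 372.3  12.4] yaw 1.459 F [-0.2  0.9  1.7] w 39.7 ff 30.0
True
bed t 60.1 pos [619.9  70.3  18.3] yaw 1.454 F [0.2 0.  3.8] w 40.0 ff 30.0
True
push t 60.6 pos [617.7  57.9  18.3] yaw 1.453 F [-0.5  1.4  2.4] w 39.8 ff 30.0
d along lane 126.56923234128253 lateral 0.10562124903481745
see [  2.1 415.8 358.1  20.7  55.5   7.7]
grip t 64.6 pos [416.1 358.3  12.4] yaw 1.933 F [ 0.  -0.8  2.7] w 39.9 ff 30.0
True
bed t 67.2 pos [625.7 120.1  18.2] yaw 1.454 F [ 0.9 -0.8  4. ] w 39.7 ff 30.0
True
push t 67.8 pos [623.6 107.6  18.3] yaw 1.453 F [-0.4  1.7  2.8] w 40.1 ff 30.0
d along lane 176.6673327186991 lateral 0.15402794650255963
```

View pics/m7.png

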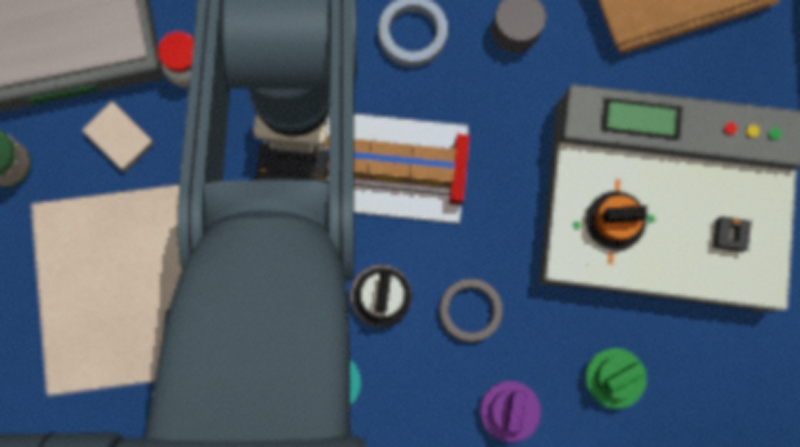

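```bash
python3 - <<'E'
from h import *
go(575,30,200,-.117); w=robot.get_image('wrist')
im=rect(w,560,680,-100,160,50,3); cv2.imwrite('pics/m8.png',im); st()
E
```

```text
t 70.2 pos [574.7  30.2 199.1] yaw -0.116 F [ 0.4 -0.3  0.4] w 60.5 ff 0.0
```

View pics/m8.png

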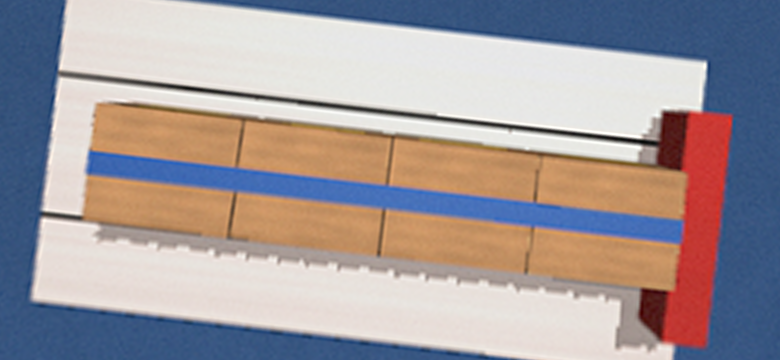

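```bash
python3 - <<'E'
from h import *
x,y=462.5,120.3; o=[]
robot.move_gripper(.45)
for a in (.18,.18-np.pi):
    go(x,y,165,a); w=robot.get_image('wrist')
    for z,h in((56,25),(26,40)):
        im=cv2.resize(rect(w,x-h,x+h,y-h,y+h,z,6),(300,300)); im[150,::6]=(255,0,255); im[::6,150]=(255,0,255); o.append(im)
cv2.imwrite('pics/m9.png',np.vstack([np.hstack(o[:2]),np.hstack(o[2:])])); st()
E
```

```text
t 74.1 pos [462.6 120.3 165. ] yaw -2.962 F [ 0.3  0.2 -0.1] w 42.0 ff 0.0
```

View pics/m9.png

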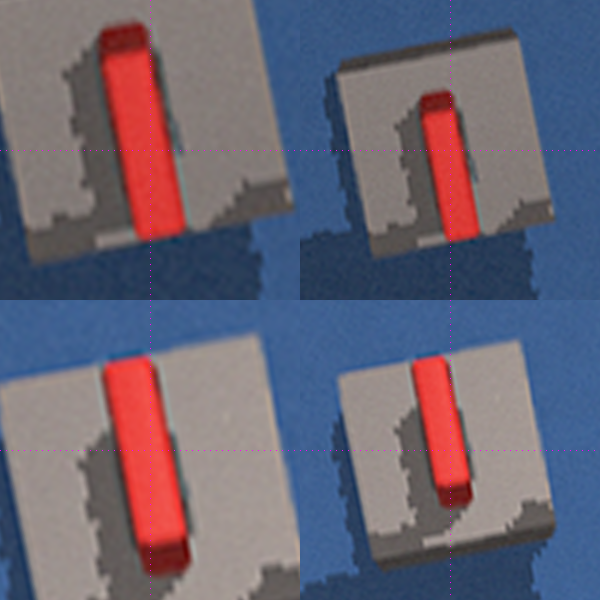

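```bash
cat >> h.py <<'E'
def row(n='top'):
    c=robot.get_image(n); im=rect(c,545,690,-95,160,50,3); hsv=cv2.cvtColor(im,cv2.COLOR_BGR2HSV)
    br=cv2.morphologyEx(cv2.inRange(hsv,(5,60,50),(22,255,255)),cv2.MORPH_OPEN,np.ones((5,5)))
    bl=cv2.inRange(hsv,(105,90,60),(130,255,255))&cv2.dilate(br,np.ones((15,15)))
    r=[]
    for m in (br,cv2.morphologyEx(bl,cv2.MORPH_OPEN,np.ones((3,3)))):
        for q in cv2.findContours(cv2.morphologyEx(m,cv2.MORPH_CLOSE,np.ones((3,3))),cv2.RETR_EXTERNAL,cv2.CHAIN_APPROX_NONE)[0]:
            if cv2.contourArea(q)<150: continue
            (u,v),s,a=cv2.minAreaRect(q); r.append((round(690-v/3,1),round(160-u/3,1),round(max(s)/3),round(min(s)/3),round(a)))
    print(n,'row',r)
E
python3 - <<'E'
from h import *
x,y,a=463.2,121.2,.18
go(x,y,80,a); print(lin(x,y,29.5,80,f=8)); st('down')
robot.move_gripper(0); st('grip')
print(lin(x,y,60,50,f=8)); lin(x,y,130,200); st('up')
go(513.8,-377,130,-.2); lin(513.8,-377,111,60); st('over'); row(); row('scene')
E
```

```text
False
down t 77.6 pos [463.5 121.2  29.7] yaw 0.18 F [0.4 0.2 0.6] w 41.7 ff 0.0
grip t 78.2 pos [463.3 121.2  29.7] yaw 0.18 F [-0.2 -0.2  1.5] w 8.7 ff 30.0
False
up t 79.4 pos [462.9 121.2 129.4] yaw 0.18 F [-0.8 -0.3 -0.7] w 8.8 ff 30.0
over t 81.7 pos [ 513.6 -376.5  110.3] yaw -0.2 F [ 0.7 -0.3 -0.4] w 8.7 ff 30.0
top row [(597.6, 33.1, 202, 24, 7), (626.3, 29.2, 201, 16, 6)]
scene row [(602.9, 29.4, 201, 14, 6), (637.8, 25.8, 201, 37, 6)]
```

```bash
python3 - <<'E'
from h import *
X,Y=513.8,-377.0
ok=False
for dx,dy in [(0,0),(1,0),(-1,0),(0,1),(0,-1),(1,1),(-1,-1),(1,-1),(-1,1),(2,0),(-2,0)]:
    lin(X+dx,Y+dy,109,60); hit=lin(X+dx,Y+dy,96,25,f=5); st((dx,dy,hit))
    if not hit or robot.current_tcp_pos()[2]<100: ok=True; break
if ok:
    x,y=X+dx,Y+dy
    print(lin(x,y,85,25,f=12)); st('in'); print(robot.current_ft_torque().round(3))
E
```

```text
(0, 0, False) t 82.7 pos [ 513.8 -377.    95.9] yaw -0.2 F [ 0.4 -0.3 -0.9] w 8.6 ff 30.0
True
in t 83.2 pos [ 513.8 -377.    85.7] yaw -0.2 F [-0.6  1.   4.9] w 8.9 ff 30.0
[ 0.192  0.159 -0.003]
```

```bash
python3 - <<'E'
from h import *
x,y,z=513.8,-377.0,85.7
for a in (-.6,-1.0,-1.28,-1.32,-1.35,-1.38):
    go(x,y,z,a); robot.sleep(.2); print(a,round(float(robot.current_eef_rot()[2]),3),robot.current_ft_torque().round(3),robot.current_tcp_pos().round(1))
E
```

```text
-0.6 -0.598 [ 0.709 -0.798  0.032] [ 514.4 -376.5   85.7]
-1.0 -0.995 [ 0.719 -0.837  0.048] [ 514.3 -376.7   85.7]
-1.28 -1.272 [ 0.737 -0.906  0.083] [ 514.1 -376.8   85.7]
-1.32 -1.312 [ 0.696 -0.9   -0.065] [ 514.2 -376.8   85.7]
-1.35 -1.342 [ 0.689 -0.867  0.045] [ 514.2 -376.8   85.7]
-1.38 -1.372 [ 0.701 -0.901  0.015] [ 514.2 -376.8   85.7]
```

```bash
python3 - <<'E'
from h import *
x,y,z=513.8,-377.0,85.7
for a in (-1.42,-1.47,-1.52,-1.57,-1.62,-1.67,-1.72):
    go(x,y,z,a); robot.sleep(.2); T=np.mean([(robot.sleep(.02),robot.current_ft_torque()[2])[1] for _ in range(10)])
    print(a,round(float(robot.current_eef_rot()[2]),3),round(T,3),robot.current_tcp_pos().round(1))
    if abs(T)>.3: break
c=robot.get_image('wrist'); im=rect(c,484,544,-407,-347,82,8); cv2.imwrite('pics/m10.png',im)
E
```

```text
-1.42 -1.412 0.018 [ 514.1 -376.9   85.7]
-1.47 -1.462 0.025 [ 514.1 -376.9   85.7]
-1.52 -1.513 0.01 [ 514.1 -376.9   85.7]
-1.57 -1.563 0.014 [ 514.  -376.9   85.7]
-1.62 -1.613 0.043 [ 514.1 -376.9   85.7]
-1.67 -1.663 0.169 [ 514.1 -377.    85.7]
-1.72 -1.713 0.297 [ 514.1 -377.1   85.7]
```

```bash
python3 - <<'E'
from h import *
robot.move_gripper(.45); st('rel'); x,y=513.8,-377
lin(x,y,170,150); c=robot.get_image('wrist')
h=35;o=[cv2.resize(rect(c,x-h,x+h,y-h,y+h,z,6),(400,400)) for z in(82,112)]
cv2.imwrite('pics/m11.png',np.hstack(o)); row()
go(450,-300,300,0); row(); row('scene'); st()
E
```

```text
rel t 91.5 pos [ 513.7 -377.    85.7] yaw -1.72 F [0.2 0.2 0.3] w 41.6 ff 0.0
top row [(597.6, 33.0, 202, 24, 7), (626.3, 29.2, 201, 16, 6)]
top row [(597.6, 33.1, 202, 24, 7), (626.3, 29.2, 201, 16, 6)]
scene row [(602.8, 29.4, 201, 14, 6), (637.9, 25.8, 201, 37, 6)]
 t 94.0 pos [ 449.9 -300.1  299.4] yaw -0.001 F [-0.4  0.2  0.4] w 42.0 ff 0.0
```

View pics/m11.png

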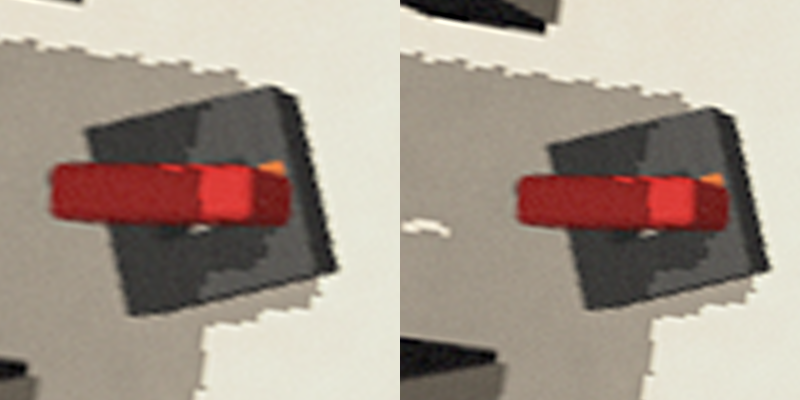

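```bash
python3 -c "
from h import *
row(); print(robot.hand_in())"
```

```text
top row [(597.6, 33.1, 202, 24, 7), (626.3, 29.0, 201, 16, 6)]
the job is handed in; nothing more can be done
None
```

Handed in at about 94 s: the full cartridge is locked in the socket and the empty one stands upright in its free ring stand. All four cartons are flush against the end stop, about 200 mm long in the last check. The red key is fully in, turned clockwise to the stop and let go.

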